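Lay the slide boxes down, lids up

TASK

Two slide boxes, one large and one small, stand on end on the microscope bench. Push each one over where it stands, with the fingertips, so that it lies flat on the bench with its lid (the narrower half, whose face carries the framed index card) on top, ready to be opened. Do not take a box between the fingers, pick it up or shove it away, and leave the bottle, the petri dish and the jar alone.

Things in the scene. Friction and masses are not known exactly. Their poses are not given: they have to be found in the camera images.
- box_large: The larger slide box, plain grey plastic, standing on its narrow end at any yaw: 35 mm thick (own x) x 97 wide (y) x 209 tall (z), about 320 g, loose. Origin: centre of the end it stands on (z = 0 standing, about 17.5 mm lying flat). Own +x points out of the lid face. Past 10 degrees of lean it falls by itself. The bench is clear where it may fall; the other slide box is at least 0.4 m off.
- box_small: The smaller slide box, plain grey plastic, standing on its narrow end at any yaw: 35 mm thick (own x) x 97 wide (y) x 140 tall (z), about 200 g, loose. Origin: centre of the end it stands on (z = 0 standing, about 17.5 mm lying flat). Own +x points out of the lid face. Past 14 degrees of lean it falls by itself. The bench is clear where it may fall; the other slide box is at least 0.4 m off.
- box_large_lid (a point): Centre of the larger slide box's lid face, 104 mm above its foot end; axes as the box. The lid half (14 mm of the thickness) is narrower (83 mm) and ends 8 mm below the top; its face carries a white index card in a thin dark frame. The base half (21 mm) is full width, its face bare.
- box_small_lid (a point): Centre of the smaller slide box's lid face, 70 mm above its foot end; axes as the box. The lid half (14 mm of the thickness) is narrower (83 mm) and ends 8 mm below the top; its face carries a white index card in a thin dark frame. The base half (21 mm) is full width, its face bare.
- reagent_bottle: Bystander: closed amber glass bottle, 54 mm across, 110 mm tall, standing. Origin: centre of its underside.
- petri_dish: Bystander: small closed glass petri dish, 62 mm across, 16 mm high. Origin: centre of its underside.
- jar: Bystander: clear glass jar with black cap, 60 mm across, 70 mm tall, standing. Origin: centre of its underside.
Things that resemble listed ones, but are neither listed nor needed, are in the scene too. Leave any pink look-alike of the box_small alone.

How it is judged:
By the outcome, as a careful person would: the job done as asked, in the order asked, and still so for the second after the job is handed in, with the robot touching nothing.
It also fails if it takes over 45 s, if anything falls off the work surface, if the arm or the gripper's body presses on something with over 40 N, if the wrist force passes 120 N, or if a joint passes its speed limit or range.

ROBOT

A 7-joint arm with a two-finger parallel gripper is mounted at the origin on the work surface. World frame = base frame: x ahead of the robot, y to its left, z up, the work surface at z = 0. Lengths are in m, angles in rad, forces in N, time in s.
With the tool pointing down it reaches from about 0.4 to 0.9 m from the base axis. Payload 5.5 kg.
Tool frame: the origin (TCP) lies midway between the tips of the shut fingers; the grasp point (between the pads) lies 19 mm behind it (manip.grip_depth is the distance from the TCP to the grasp point, in m); z points along the fingers, x is the direction in which the jaws open and shut, and the axes are right-handed (so a half turn about z gives the same grasp; the last joint's range is limited). The gripper opens to 92 mm and grips with 3 to 60 N. Pads are 19 mm wide; open, the fingers measure 130 mm over their backs; the gripper's body (75 mm by 190 mm) begins 47 mm behind the grasp point.
Start: joints at [1.407, 0.501, -0.427, 1.55, 0.221, 1.138, -0.21], TCP at [0.269, -0.592, 0.227] pointing down, gripper open.
Joint ranges: [-2.88, 2.88], [-0.31, 2.03], [-1.54, 1.56], [0.2, 2.42], [-1.41, 4.55], [0.19, 2.02], [-2.57, 2.57]. Speed limits (rad/s): [2.57, 2.57, 3.14, 3.14, 3.14, 3.14, 3.14].

INTERFACE

Orientations are given as a unit quaternion [x, y, z, w].
In Python, from bench import manip, effector, viewer gives the robot as it stands. Calls block until the motion is done:
- manip.move_pose(position, orientation): joint-space move of the TCP to a pose.
- manip.servo_line(position, ori=None, vel=0.15): straight line of the TCP; ori=None keeps the orientation; vel is the mean speed in m/s.
- manip.movej(angles): joint-space move.
- effector.open_jaws() and effector.close(f_grip=None): open the fingers fully, or close them until they stop; f_grip is the grip in N (None keeps the last).
- manip.sleep(seconds).
- manip.solve_ik(position, orientation): joint angles nearest the present ones, or None.
- viewer.get_image(name): name is "scene" or "top"; returns the picture (480x640x3 uint8, red, green, blue); there is no depth.
- viewer.get_calibration(name): a dict with "vfov" (degrees; the focal length in pixels is half the picture's height over the tangent of half this angle, whatever the lens; pixels are square), "cx", "cy" (the principal point, pixels), "eye" and "attitude" of the camera in the world. Camera axes: x right, y down, z forward; pixel columns grow to the right and rows downward; lengths in m; the calibration is good to about 2 mm. A picture is of the moment at which its call begins. get_calibration takes no time and is no camera call.
A pose or a line that the arm cannot do raises manip.PlanningError and nothing moves.
- manip.hand_in(): hands the job in, once; it reports no verdict.
Readings, each from a call of its own:
- manip.current_clock(): time.
- manip.current_q(): joint angles.
- manip.current_joint_velocities(): joint speeds.
- manip.current_tau(): joint torques, N m.
- manip.current_tool_pos(): TCP position.
- manip.current_tcp_rot(): TCP orientation.
- manip.current_force(): force on the tool from outside, world axes, zero at the start.
- manip.current_wrist_torque(): the same for the moment, N m.
- manip.current_finger_gap(): finger opening in m.
Only numpy, scipy, OpenCV 4.12 (cv2) and the standard library are available. Lean on these libraries where they do the work, as an engineer would, in place of code of your own. Each camera call takes 0.05 s, during which the arm holds its last target. There are 200 camera calls.

## Working session

There is one attempt and no reset: what is moved stays moved. The work goes in short steps, each a Python script; the robot and the scene stay as the last script left them, time stands still between calls to the robot, and variables do not carry over. Pictures are saved under pics/ and viewed, about 8 in all and at most 12, crops included, and the job is handed in when it is done.

```bash
mkdir -p pics; python3 - <<'E'
from bench import manip, effector, viewer
import cv2
for n in ("scene","top"):
    im=viewer.get_image(n); cv2.imwrite(f"pics/{n}0.png",im[:,:,::-1]); print(n,viewer.get_calibration(n))
print(manip.current_clock(),manip.current_tcp_rot())
E
```

```text
scene {'vfov': 50.85748508366115, 'cx': 318.7519248049915, 'cy': 247.6446188327848, 'eye': array([1.20034119, 0.36688989, 1.21539694]), 'attitude': array([ 0.46236318,  0.84560564, -0.23526574, -0.12578324])}
top {'vfov': 46.42201714505077, 'cx': 319.04251311373844, 'cy': 247.29301810121845, 'eye': array([0.30365981, 0.00311946, 1.73861149]), 'attitude': array([-0.69576375,  0.71128209, -0.0676218 ,  0.07360624])}
0.1 [ 8.40855507e-01 -5.41258989e-01 -6.96012091e-04 -4.87904102e-04]
```

View pics/scene0.png

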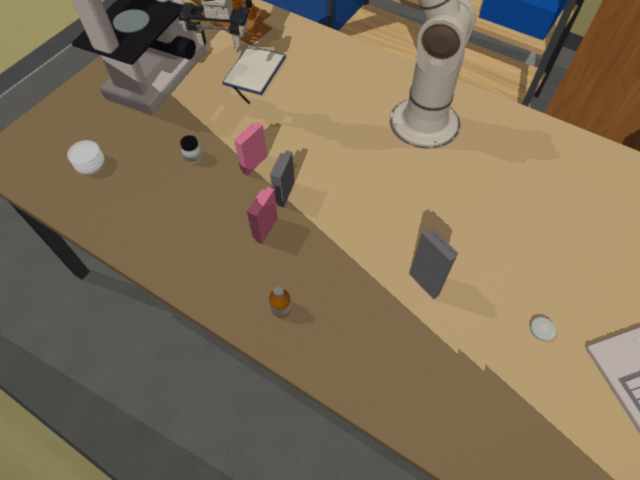

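View pics/top0.png

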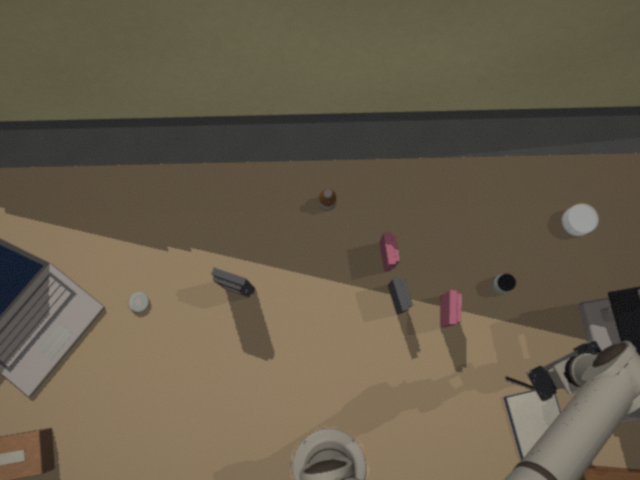

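```bash
python3 - <<'E'
import cv2,numpy as np
s=cv2.imread("pics/scene0.png");t=cv2.imread("pics/top0.png")
def c(im,x,y,w=100,h=75):
    return cv2.resize(cv2.convertScaleAbs(im[y:y+h,x:x+w],alpha=1.8,beta=10),(400,300),interpolation=cv2.INTER_CUBIC)
cv2.imwrite("pics/crops.png",np.vstack([np.hstack([c(s,385,226),c(s,235,140)]),np.hstack([c(t,195,245),c(t,365,260)])]))
E
```

```text
(no output)
```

View pics/crops.png

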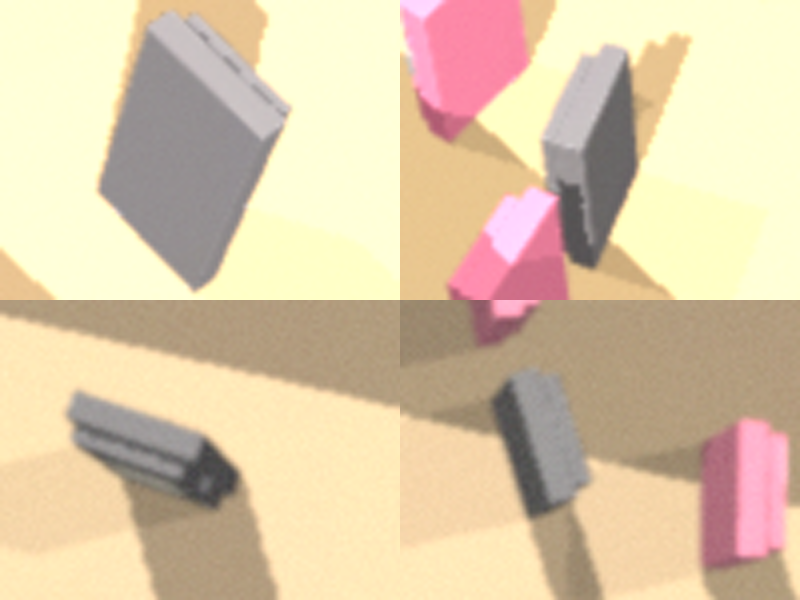

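```bash
cat > fit.py <<'E'
import numpy as np
from scipy.spatial.transform import Rotation as R
from scipy.optimize import least_squares
from bench import viewer
C={n:viewer.get_calibration(n) for n in("scene","top")}
def proj(n,P):
    c=C[n];f=240/np.tan(np.radians(c["vfov"])/2)
    p=R.from_quat(c["attitude"]).inv().apply(np.atleast_2d(P)-c["eye"])
    return p[:,:2]/p[:,2:]*f+[c["cx"],c["cy"]]
def ground(n,uv,z=0):
    c=C[n];f=240/np.tan(np.radians(c["vfov"])/2)
    d=R.from_quat(c["attitude"]).apply([(uv[0]-c["cx"])/f,(uv[1]-c["cy"])/f,1])
    return c["eye"]+d*(z-c["eye"][2])/d[2]
def fit(obs,g):
    def res(p):
        Rz=R.from_euler("z",p[2]);return np.concatenate([(proj(n,Rz.apply(l)+[p[0],p[1],0])-uv).ravel() for n,l,uv in obs])
    s=least_squares(res,g);return s.x,np.round(s.fun.reshape(-1,2),1).tolist()
E
python3 - <<'E'
from fit import *
b=-.0175;w=.0485
def o(H,S,T): return [("scene",l,u) for l,u in S]+[("top",l,u) for l,u in T]
H=.209
print(fit(o(H,[((b,w,H),(422.5,231.5)),((b,-w,H),(451.25,260.5)),((b,w,0),(409.5,273)),((b,-w,0),(433.75,298.5))],
 [((b,-w,H),(214.5,268)),((b,w,H),(246.25,279.25)),((b,w,0),(254.5,289.5))]),[.5,.3,3.]))
H=.14
print(fit(o(H,[((b,-w,H),(292,152.5)),((b,w,H),(280.5,178)),((b,w,0),(283.75,206.75)),((b,-w,0),(293.75,181.25))],
 [((b,w,H),(393.75,278)),((b,-w,H),(403,312)),((b,w,0),(388,285.5)),((b,-w,0),(397.5,313.5))]),[.5,-.2,-1.5]))
print(fit(o(H,[],[((b,w,H),(450.5,290)),((b,-w,H),(449.25,324.5)),((b,w,0),(440.75,295)),((b,-w,0),(440.75,326.75))]),[.5,-.2,-1.5]))
for n,u,z in(("top",(390,252),.07),("scene",(262,215),.07),("scene",(281,310),0),("scene",(543,328),0),("scene",(192,155),0)):print(ground(n,u,z).round(3))
E
```

```text
(array([0.52732938, 0.26959047, 2.77624849]), [[-0.6, -0.1], [-0.6, -0.4], [-0.7, 0.0], [-0.5, 0.6], [-1.7, 0.4], [-0.9, 0.8], [0.2, 0.0]])
(array([ 0.48833693, -0.22592405, -1.30761549]), [[-0.7, -1.3], [-1.0, -0.8], [-0.8, 0.5], [-0.1, 1.2], [-1.2, 0.8], [0.0, -0.8], [-0.7, -0.3], [-0.7, 1.6]])
(array([ 0.44493374, -0.3738967 , -1.65564869]), [[0.1, -0.1], [0.7, -0.5], [-0.1, 0.5], [-0.7, 0.2]])
[ 0.623 -0.201  0.07 ]
[ 0.622 -0.198  0.07 ]
[ 0.804 -0.013  0.   ]
[0.483 0.581 0.   ]
[ 0.519 -0.554  0.   ]
```

```bash
cat > push.py <<'E'
import numpy as np, cv2
from scipy.spatial.transform import Rotation as R
from bench import manip, effector, viewer
def push(x,y,yaw,h,travel=.05):
    n=np.array([np.cos(yaw),np.sin(yaw),0]); c=np.array([x,y,0]); up=np.array([0,0,1.])
    q0=manip.current_q(); best=None
    st=c+n*.068
    for s in(1,-1):
        X=s*np.array([-n[1],n[0],0]); q=R.from_matrix(np.c_[X,np.cross(-up,X),-up]).as_quat()
        j=manip.solve_ik(st+up*.38,q)
        if j is not None and (best is None or abs(j-q0).max()<best[0]): best=(abs(j-q0).max(),q,j)
    q=best[1]; print("ik",best[2].round(2))
    manip.move_pose(st+up*.38,q)
    manip.servo_line(st+up*h,vel=.15)
    print("at",manip.current_tool_pos().round(3),manip.current_force().round(1))
    d=.068
    e0=.0175+.010-travel
    while d>e0:
        d-=.01; manip.servo_line(c+n*d+up*h,vel=.06); print(round(d,3),manip.current_force().round(1),end=" ")
    manip.sleep(.4)
    manip.servo_line(c+n*.06+up*h,vel=.15)
    manip.servo_line(c+n*.068+up*.38,vel=.25)
    print("\nt",manip.current_clock())
def snap(name):
    for n in("scene","top"): cv2.imwrite(f"pics/{n}_{name}.png",viewer.get_image(n)[:,:,::-1])
E
python3 - <<'E'
from push import *
effector.close()
p=manip.current_tool_pos(); manip.servo_line([p[0],p[1],.38],vel=.25)
push(.527,.270,2.776,.175)
snap("L")
a=cv2.imread("pics/scene_L.png");b=cv2.imread("pics/top_L.png")
cv2.imwrite("pics/L.png",np.hstack([a[150:450,300:600],b[150:450,130:430]]))
E
```

```text
ik [ 0.35  0.43 -1.29  1.58  0.41  1.45  0.23]
at [0.464 0.295 0.176] [-0.2 -0.6  0.3]
0.058 [-1.1  0.9 -0. ] 0.048 [ 0.2  0.  -0.3] 0.038 [ 0.7  0.8 -0.5] 0.028 [0.8 0.  0.1] 0.018 [-0.5  0.1  0.7] 0.008 [ 0.6 -0.3 -0.2] -0.002 [ 0.1  0.3 -0.3] -0.012 [0.4 0.6 0.3] -0.022 [-0.3  0.2  0.2] -0.032 [-0.1 -0.2  0.5] 
t 12.3
```

View pics/L.png

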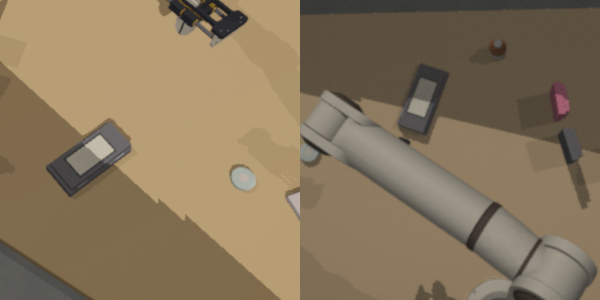

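The large box lies flat with its card up (card at about (420,98) in the right crop). Next, the small one.

```bash
python3 - <<'E'
from push import *
push(.488,-.226,-1.308,.112)
manip.movej([-1.407+2.814,.3,-.427,1.2,.221,1.138,-.21]) if False else None
snap("S")
a=cv2.imread("pics/scene_S.png");b=cv2.imread("pics/top_S.png")
cv2.imwrite("pics/S.png",np.hstack([a[90:390,200:500],b[150:450,200:500]]))
E
```

```text
ik [ 1.41  0.64 -1.47  1.5   0.63  1.57  0.23]
at [ 0.506 -0.292  0.113] [ 0.4 -0.2 -0.1]
0.058 [-0.6 -0.7  0.1] 0.048 [ 0.  -0.  -0.4] 0.038 [ 0.5 -1.1 -0.7] 0.028 [ 0.1 -1.3  0.3] 0.018 [ 0.6 -0.4 -0.6] 0.008 [ 0.2 -1.6 -0. ] -0.002 [-0.1 -0.4 -0.4] -0.012 [ 0.   0.4 -0.5] -0.022 [0.3 0.2 0.2] -0.032 [ 0.2 -0.   0.1] 
t 22.0
```

View pics/S.png

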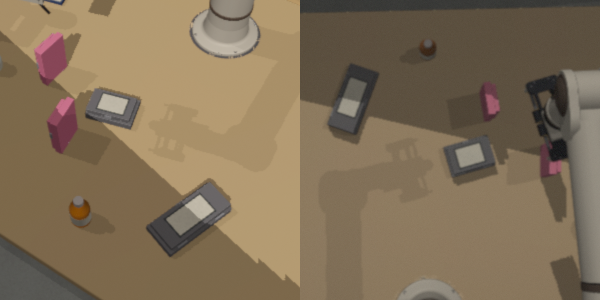

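```bash
python3 - <<'E'
from fit import *
from bench import manip
for c in((331,125),(356,134)): print("large foot",ground("top",(c[0]-300+200,c[1]+150),.02).round(3))
for c in((490,138),(496,167)): print("small foot",ground("top",(c[0]-300+200,c[1]+150),.02).round(3))
print(manip.current_force().round(1)); manip.hand_in(); print(manip.current_clock())
E
```

```text
large foot [0.571 0.289 0.02 ]
large foot [0.541 0.212 0.02 ]
small foot [ 0.519 -0.202  0.02 ]
small foot [ 0.43  -0.216  0.02 ]
[-0.7  0.1 -0.7]
the job is handed in; nothing more can be done
the job is handed in; nothing more can be done
```

I pushed both slide boxes over with the closed fingertips, the large one first and then the small one, and handed the job in soon after 22 s on the robot's clock.

- **Boxes:** the last pictures from both cameras show each box lying flat with its index card on top.
- **Sliding:** each foot end lies within about 3 cm of where the box stood. About 2 cm of that is the box turning over its own bottom edge, so neither was shoved away. These positions are read from pixels and are rough.
- **Bystanders:** the bottle and both pink look-alikes are upright in the last pictures. The petri dish looked undisturbed after the first push, but I did not look at it or the jar closely at the end. The arm worked well away from both.
- **Forces:** the wrist force readings, taken after each 1 cm step, stayed under 2 N. At hand-in the arm was clear of everything.

No check failed. The hand-in itself reports no verdict.

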